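Put the plate scraper back in its sloped holder

TASK

Put the plate scraper that lies in front of you on the right back in its sloped bench holder, the same face up as it lies now: slide its blade fully home into the guard at the low end, then press the handle down into the sprung clip until it snaps under both rollers and the scraper lies flat along the cradle. Do not force it, and leave the loose gear and the cup where they are.

Things in the scene. Friction and masses are not known exactly. Their poses are not given: they have to be found in the camera images.
- scraper: Plate scraper, flat steel blade and yellow handle, 192x58x18 mm, about 80 g, loose, flat on the right half of the bench (not the one far left). Origin: middle of its underside. x runs from blade to handle butt (edge at x = -96 mm, butt at +96), z out of its upper face, y across. The underside is at z = 0 to 3 mm up to the rounded butt. Centre of mass near x = 18 mm.
- blade_edge (a point): Middle of the blade's edge, on the underside (scraper x = -96 mm). The blade is 58 mm wide and 2 mm thick there, still 55 wide at scraper x = -52, narrows to 22 at x = -30, at most 5 thick. A neck at most 24 wide and 9 high joins it to the handle at x = -6.
- handle_grip (a point): Core of the handle at a good place to grip (scraper x = 58, z = 8 mm). The handle is a straight taper of elliptical section: 14 mm wide and 9 high at scraper x = -6, 24 by 16 here, 27.5 by 18 at x = 79, then it rounds off to the butt. It lies on its underside.
- holder: Fixed grey plastic holder, 196x84 mm footprint, standing on the bench; origin: centre of its underside. Its x axis points level, from the low end (with the blade guard, away from the robot) to the high end (toward the robot, within 30 degrees).
- cradle: Sloping part of the holder, fixed to it, origin 64 mm above the holder's. x climbs 24 degrees toward the high end, z is the slope's normal, y across. The seated scraper has exactly this origin and these axes. Handle rests on a saddle at x = 69..79 mm, top z = 0, 16 wide. A 20 mm wide spine runs below z = -6; fingers are free beside the handle from x = 40 mm up.
- guard_stop (a point): Foot of the guard's end stop (cradle x = -96, y = 0, z = 0 mm), where the blade edge must bear. Guard floor: z = 0, from the stop to cradle x = -57, then a ramp down to z = -7 at x = -41. Inner side walls at y = +-31 mm. Clear roof: underside at z = 6 mm by the stop, rising to 16 at the mouth.
- guard_mouth (a point): Middle of the guard's mouth on its floor (cradle x = -61, z = 0 mm). In front of it the side walls flare out to y = +-38 mm at x = -42. The roof is 16 mm above the floor here, so the blade goes in with the handle end raised 7 to 12 degrees above the slope, clear of the clip. Top of roof: below z = 22 mm.
- clip (a point): Midway between the sprung clip's two steel rollers (6 mm thick, 12 long, along x; centres at cradle x = 25, y = +-9.8, z = 11.5 mm). With the blade home the handle meets them from above at about 5 degrees over the slope; pressed some 11 mm further down here (about 5 to 10 N) it snaps beneath. The clip spans x = 16..34, y to +-29, up to z = 14.5 mm.
- jaw_left (a joint): Outward travel in m of the clip's roller on the cradle's +y side: 0 closed, 0.008 open; sprung shut with 1.4 N plus 0.35 N per mm. The handle opens it about 2.7 mm in passing; it returns to under 1 mm when the handle is seated.
- jaw_right (a joint): The same for the roller on the cradle's -y side.
- gear_grey: Bystander: grey printed gear, 46 mm across, 16 high, loose; origin: centre of its underside.
- resin_cup: Bystander: clear plastic cup, 62 mm across, 53 high, loose and light; origin: centre of its underside.

How it is judged:
By the outcome, as a careful person would: the job done as asked, in the order asked, and still so for the second after the job is handed in, with the robot touching nothing.
It also fails if it takes over 48 s, if anything falls off the work surface, if the arm or the gripper's body presses on something with over 40 N, if the wrist force passes 120 N, or if a joint passes its speed limit or range.

ROBOT

A 6-joint arm with a two-finger parallel gripper is mounted at the origin on a cart in front of the work surface, level with it; the furniture and walls round the work are solid. World frame = base frame: x ahead of the robot, y to its left, z up, the work surface at z = 0. Lengths are in m, angles in rad, forces in N, time in s.
With the tool pointing down it reaches from about 0.375 to 0.9 m from the base axis. Payload 3.1 kg.
Tool frame: the origin (TCP) lies at the very end of the fingers, on their centre line; the grasp point (between the pads) lies 19 mm behind it; z points along the fingers, y is the line along which they close (so a half turn about z gives the same grasp; the last joint's range is limited). The gripper opens to 85 mm and grips with 20 to 120 N. Pads are 22 mm wide; open, the fingers measure 114 mm over their backs; the gripper's body (76 mm by 85 mm) begins 54 mm behind the grasp point. The pads swing forward as they close: fully open they stand 13 mm farther back than shut.
Start: joints at [0.948, 0.527, 1.433, -0, 1.181, -0.178], TCP at [0.269, 0.564, 0.231] pointing down, gripper open.
Joint ranges: [-3.08, 3.08], [-0.75, 2.2], [0.22, 2.44], [-1.43, 4.57], [0, 2.65], [-2.85, 2.85]. Speed limits (rad/s): [2.79, 2.79, 3.14, 3.14, 3.14, 3.14].

INTERFACE

Orientations are given as a rotation vector (axis times angle).
In Python, from plant import robot, fingers, kinematics, snapshot gives the robot as it stands. The module is installed in compiled form; this text tells all that it offers. Calls block until the motion is done:
- robot.move_pose(position, orientation): joint-space move of the TCP to a pose.
- robot.servo_line(position, velocity=0.15, rotation=None, guard=None): straight line of the TCP; rotation=None keeps the orientation; velocity is the mean speed in m/s. With guard (N) it stops when the force on the tool has changed by that much, and returns True; else False.
- robot.move_joints(angles): joint-space move.
- fingers.ungrasp() and fingers.grab(): open the fingers fully, or close them until they stop; the grip force is fixed at half the most.
- robot.hold(seconds).
- kinematics.inverse_kinematics(position, orientation): joint angles nearest the present ones, or None.
- robot.read_state(): the state.
- snapshot(name): name is "side" or "top"; returns a dict with "color" (480x640x3 uint8, red, green, blue), "depth" (480x640 float32, m along the optical axis (not along the pixel's ray), 0 where there is no reading), "camera_matrix" (3x3 intrinsics, pixels), "origin" and "orientation" of the camera in the world. Camera axes: x right, y up, looking along -z (the intrinsics and any distortion apply to the point x, -y, -z); pixel columns grow to the right and rows downward; lengths in m; the calibration is good to about 2 mm. A picture is of the moment at which its call begins.
A pose or a line that the arm cannot do raises robot.Unreachable and nothing moves.
- robot.job_done(): hands the job in; it is judged then, once.
The state is a dict: "time_s": time; "joints": joint angles; "qd": joint speeds; "effort": joint torques, N m; "eef_pos": TCP position; "ee_rot": TCP orientation; "force": force on the tool from outside, world axes, zero at the start; "wrist_torque": the same for the moment, N m; "finger_gap": opening from 0.0 (shut) to 1.0 (fully open); "gripper_force": force on a finger pad.
Only numpy, scipy, OpenCV 4.12 (cv2) and the standard library are available. Lean on these libraries where they do the work, as an engineer would, in place of code of your own. Each camera call takes 0.05 s, during which the arm holds its last target. There are 200 camera calls.

## Working session

There is one attempt and no reset: what is moved stays moved. The work goes in short steps, each a Python script; the robot and the scene stay as the last script left them, time stands still between calls to the robot, and variables do not carry over. Pictures are saved under pics/ and viewed, at most 10 in all, crops included, and the job is handed in when it is done.

```bash
mkdir -p pics
cat > h.py <<'E'
import numpy as np, cv2
from scipy.spatial.transform import Rotation as R
from plant import robot, fingers, kinematics, snapshot
def rot(o):
    o=np.array(o,float)
    return o if o.shape==(3,3) else (R.from_quat(o).as_matrix() if o.size==4 else R.from_rotvec(o).as_matrix())
def cloud(s):
    K=s["camera_matrix"];d=s["depth"];v,u=np.mgrid[0:480,0:640]
    p=np.stack([(u-K[0][2])/K[0][0]*d,-(v-K[1][2])/K[1][1]*d,-d],-1)
    return p@rot(s["orientation"]).T+np.array(s["origin"])
E
python3 - <<'E'
from h import *
import pickle
for n in("top","side"):
    s=snapshot(n); pickle.dump(s,open(n+".pkl","wb"))
    cv2.imwrite(f"pics/{n}0.png",s["color"][...,::-1]); print(n,s["origin"],s["orientation"],s["camera_matrix"],(s["depth"]>0).mean(),s.keys())
print(robot.read_state())
E
```

```text
top [ 0.40246987 -0.0165001   1.22783614] [ 0.14559247 -0.14257656 -1.58696281] [[568.65127423   0.         320.95448731]
 [  0.         568.65127423 241.12667348]
 [  0.           0.           1.        ]] 0.996181640625 dict_keys(['color', 'depth', 'camera_matrix', 'origin', 'orientation'])
side [ 0.3957876  -0.64623654  0.67217279] [ 0.83965284 -0.13475993 -0.26201784] [[551.53466612   0.         323.27700435]
 [  0.         551.53466612 231.97562242]
 [  0.           0.           1.        ]] 0.9958723958333333 dict_keys(['color', 'depth', 'camera_matrix', 'origin', 'orientation'])
{'time_s': 0.1, 'joints': array([ 9.47528771e-01,  5.28364004e-01,  1.43376317e+00,  3.05174713e-06,
        1.18139818e+00, -1.78446911e-01]), 'qd': array([ 0.00049884, -0.00170493, -0.00336312, -0.00017464,  0.0011228 ,
        0.00094552]), 'effort': array([ 4.79793780e-04, -4.43306851e+01, -1.78584749e+01, -2.29820025e-04,
        3.97723445e-03,  4.33162336e-05]), 'eef_pos': array([0.26850071, 0.56368284, 0.23044062]), 'ee_rot': array([-6.92810903e-01, -3.06347114e+00,  2.79280252e-03]), 'force': array([ 0.00996277, -0.51091747, -0.36980478]), 'wrist_torque': array([-0.02582664, -0.02115106,  0.0597723 ]), 'gripper_force': 0.0, 'finger_gap': 1.0006330810027015}
```

View pics/top0.png

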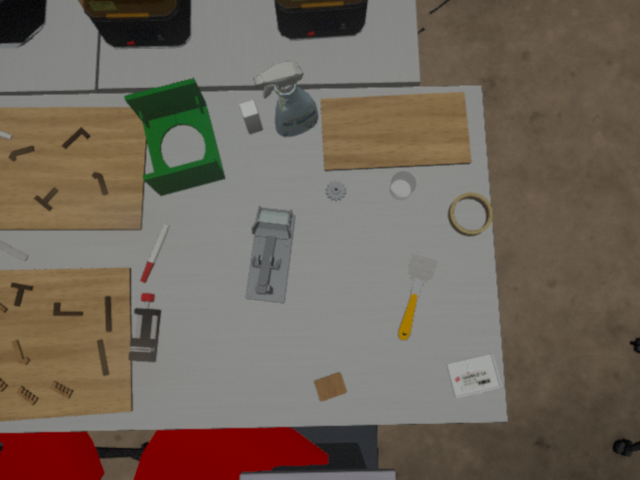

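View pics/side0.png

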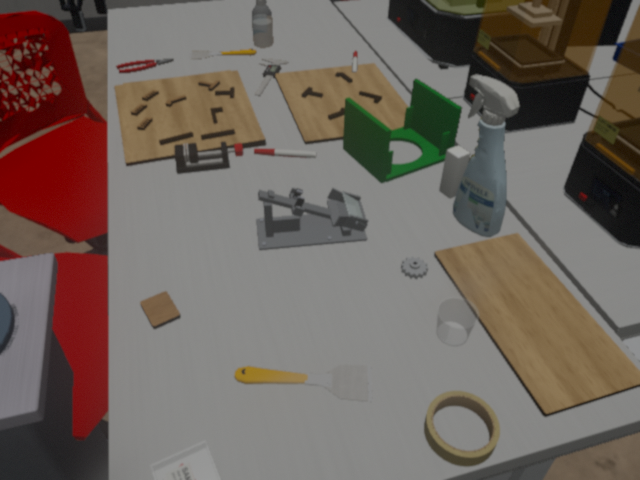

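Run:
```python
from h import *
import pickle
for n,roiH,roiS in(("top",(235,195,305,310),(385,240,445,350)),("side",(245,180,375,255),(225,355,380,410))):
    s=pickle.load(open(n+".pkl","rb"));P=cloud(s);c=s["color"].astype(int);hsv=cv2.cvtColor(s["color"],cv2.COLOR_RGB2HSV)
    def roi(r): m=np.zeros((480,640),bool);m[r[1]:r[3],r[0]:r[2]]=1;return m
    b=roi((300,300,380,360) if n=="top" else (200,260,380,350))
    q=P[b];print(n,"bench z med/std",np.median(q[:,2]),q[:,2].std(), "col",np.median(c[b],0))
    m=roi(roiH)&(P[...,2]>0.004)&(P[...,2]<.2)&(c.sum(-1)<1.0*np.median(c[b].sum(-1))-60)
    q=P[m];r=cv2.minAreaRect(q[:,:2].astype(np.float32)*1000);print(" holder",m.sum(),r,"zmax",q[:,2].max(),"colour",np.median(c[m],0))
    print(cv2.boxPoints(r).round(1).tolist())
    low=m&(P[...,2]<.02);print(" base z",np.percentile(P[low][:,2],[10,50,90]))
    y=roi(roiS)&(hsv[...,1]>120);q=P[y];mu=q[:,:2].mean(0)
    r=cv2.minAreaRect(q[:,:2].astype(np.float32)*1000);print(" handle",y.sum(),mu,r,cv2.boxPoints(r).round(1).tolist(),"z",np.percentile(q[:,2],[5,50,95]))
    im=cv2.resize(s["color"][roiH[1]-10:roiH[3]+10,roiH[0]-10:roiH[2]+10],None,fx=4,fy=4,interpolation=cv2.INTER_CUBIC)
    im2=cv2.resize(s["color"][roiS[1]-10:roiS[3]+10,roiS[0]-10:roiS[2]+10],None,fx=3,fy=3,interpolation=cv2.INTER_CUBIC)
    can=np.zeros((max(im.shape[0],im2.shape[0]),im.shape[1]+im2.shape[1],3),np.uint8);can[:im.shape[0],:im.shape[1]]=im;can[:im2.shape[0],im.shape[1]:]=im2
    k=min(1,800/can.shape[1],600/can.shape[0]);cv2.imwrite(f"pics/c_{n}.png",cv2.resize(can,None,fx=k,fy=k)[...,::-1])
    # scraper blade: colour distance from local bench
    bd=roi(roiS)&((np.abs(c-np.median(c[roi(roiS)],0)).sum(-1)>24)|y);bd=cv2.morphologyEx(bd.astype(np.uint8),cv2.MORPH_OPEN,np.ones((2,2)))
    cc=cv2.connectedComponentsWithStats(bd);i=1+np.argmax(cc[2][1:,4]);q=P[cc[1]==i];r=cv2.minAreaRect(q[:,:2].astype(np.float32)*1000);print(" scraper",len(q),r,cv2.boxPoints(r).round(1).tolist())
```

```text
top bench z med/std -0.00037437046628641113 0.056051952461971984 col [137. 138. 136.]
 holder 2612 ((603.258056640625, 93.97813415527344), (83.89794158935547, 206.2017059326172), 81.930419921875) zmax 0.09940521534458857 colour [100. 103. 103.]
[[495.29998779296875, 66.9000015258789], [699.4000244140625, 38.0], [711.2000122070312, 121.0], [507.1000061035156, 150.0]]
 base z [0.0045825  0.00655708 0.0095384 ]
 handle 430 [ 0.45665196 -0.19577343] ((424.9164733886719, -134.08718872070312), (73.51750946044922, 227.85398864746094), 28.689743041992188) [[338.0, -51.79999923706055], [447.3999938964844, -251.6999969482422], [511.8999938964844, -216.39999389648438], [402.5, -16.5]] z [0.00691196 0.01291146 0.01945637]
 scraper 560 ((424.70263671875, -137.7879638671875), (85.12690734863281, 231.4596405029297), 30.579988479614258) [[329.20001220703125, -59.79999923706055], [446.8999938964844, -259.1000061035156], [520.2000122070312, -215.8000030517578], [402.5, -16.5]]
side bench z med/std 0.0008166488574422037 0.045890245441511206 col [137. 137. 135.]
 holder 4676 ((597.7908935546875, 91.5229
[... 181 characters left out ...]
, [700.7999877929688, 120.0999984741211], [507.5, 148.6999969482422]]
 base z [0.00534593 0.0069773  0.00967702]
 handle 781 [ 0.45168964 -0.20274205] ((451.5332946777344, -414.282470703125), (467.52685546875, 95.18281555175781), 87.99382019042969) [[395.79998779296875, -646.2000122070312], [490.8999938964844, -649.5999755859375], [507.29998779296875, -182.3000030517578], [412.20001220703125, -179.0]] z [0.01008626 0.01418009 0.01863985]
 scraper 1120 ((453.5843811035156, -414.31109619140625), (467.5197448730469, 99.7238540649414), 88.04765319824219) [[395.79998779296875, -646.2000122070312], [495.5, -649.5999755859375], [511.3999938964844, -182.39999389648438], [411.70001220703125, -179.0]]
```

View pics/c_top.png

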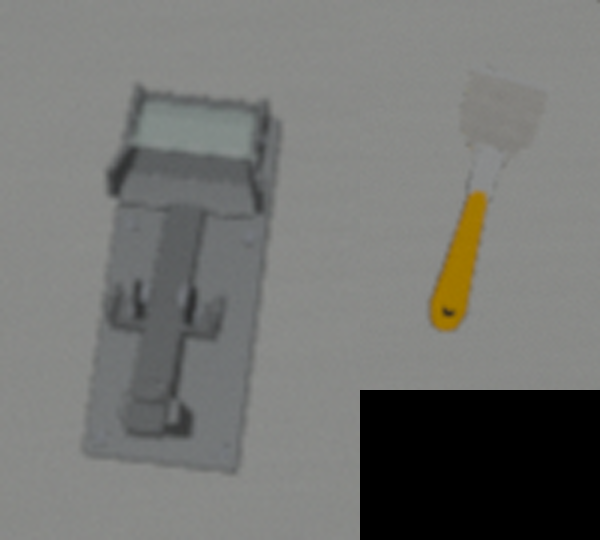

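The crops show the scraper's good face up, with the blade away from the robot at about (422,267) and the butt at (404,335) in the top view. The holder's guard is at the far end (273,218) and its clip near (267,262).

```bash
cat >> h.py <<'E'
def ray(s,uv,z):
    K=np.array(s["camera_matrix"]);uv=np.asarray(uv,float).reshape(-1,2)
    d=np.c_[(uv[:,0]-K[0,2])/K[0,0],-(uv[:,1]-K[1,2])/K[1,1],-np.ones(len(uv))]@rot(s["orientation"]).T
    o=np.array(s["origin"]);return o+d*((z-o[2])/d[:,2])[:,None]
def biggest(m):
    cc=cv2.connectedComponentsWithStats(m.astype(np.uint8));return cc[1]==1+np.argmax(cc[2][1:,4])
def yellow(s,r):
    hsv=cv2.cvtColor(s["color"],cv2.COLOR_RGB2HSV);m=np.zeros((480,640),bool);m[r[1]:r[3],r[0]:r[2]]=1
    return biggest(m&(hsv[...,1]>120)&(hsv[...,0]>12)&(hsv[...,0]<35))
def frame(yaw,pitch):  # scraper axes: x along yaw climbing by pitch (rad)
    return (R.from_euler('z',yaw)*R.from_euler('y',-pitch)).as_matrix()
def toolrot(F,flip):   # tool z = -scraper z, tool y along +-scraper y
    k=1 if flip else -1
    return R.from_matrix(np.c_[-k*F[:,0],k*F[:,1],-F[:,2]]).as_rotvec()
HYAW=np.deg2rad(180-8.2); HPOS=np.array([.598,.0932,.0]); PC=np.deg2rad(24)
C=frame(HYAW,PC); CO=HPOS+[0,0,.064]
def cr(x,y=0,z=0): return CO+C@np.array([x,y,z])/1000
E
python3 - <<'E'
from h import *
import pickle
for n,r in(("top",(385,240,445,350)),("side",(225,355,380,410))):
    s=pickle.load(open(n+".pkl","rb"));m=yellow(s,r);v,u=np.nonzero(m)
    p=ray(s,np.c_[u,v],.008)[:,:2]*1000;rc=cv2.minAreaRect(p.astype(np.float32))
    mu,sv,vt=cv2.PCACompute2(p,mean=None);ax=sv[0]*np.sign(-sv[0][0]);t=(p-mu)@ax
    print(n,len(p),"butt",mu[0]+ax*t.max(),"tip",mu[0]+ax*t.min(),"len",np.ptp(t),"yaw",np.degrees(np.arctan2(ax[1],ax[0])),rc)
q0=robot.read_state()["joints"]
for f in(0,1):
    F=frame(np.deg2rad(168),0);print(f,kinematics.inverse_kinematics([.43,-.19,.02],toolrot(F,f)))
    for pt in (0,9.5,12):
        F=frame(HYAW,PC+np.deg2rad(pt));
        e=cr(-96)
        for back in(0,.06): print(pt,back,kinematics.inverse_kinematics(e+F@[.154+back,0,.002],toolrot(F,f)))
E
```

```text
top 430 butt [ 413.63798735 -183.33952806] tip [ 509.75439943 -214.28959648] len 100.97658840795734 yaw 162.15112617147602 ((462.1587219238281, -196.6994171142578), (24.344345092773438, 100.30174255371094), 76.24151611328125)
side 781 butt [ 412.23724115 -182.75163827] tip [ 505.75719667 -215.43305123] len 99.06592165611715 yaw 160.73756024753106 ((459.62933349609375, -197.26010131835938), (24.632984161376953, 98.7520523071289), 74.19078826904297)
0 [-0.65443218  0.71455932  1.96740246  0.          0.45963087 -2.015789  ]
0 0 [-0.04152996  0.79093742  1.42705455  0.04237675  1.3407619  -1.48760705]
0 0.06 [-0.03238381  0.70253364  1.56160156  0.04673827  1.29434545 -1.4823337 ]
9.5 0 [-0.04940284  0.8517983   1.27057489  0.05169656  1.60184099 -1.49097366]
9.5 0.06 [-0.0423819   0.75432326  1.39815478  0.05553399  1.57146204 -1.48667121]
12 0 [-0.05126476  0.87068819  1.22818113  0.05420048  1.66889104 -1.49110069]
12 0.06 [-0.04474188  0.77165773  1.35370724  0.05790975  1.64212387 -1.48698883]
1 [-6.54432184e-01  7.14559323e-01  1.96740246e+00 -1.77635684e-15
  4.59630868e-01  1.12580365e+00]
0 0 [-0.04152996  0.79093742  1.42705455  0.04237675  1.3407619   1.65398561]
0 0.06 [-0.03238381  0.70253364  1.56160156  0.04673827  1.29434545  1.65925896]
9.5 0 [-0.04940284  0.8517983   1.27057489  0.05169656  1.60184099  1.65061899]
9.5 0.06 [-0.0423819   0.75432326  1.39815478  0.05553399  1.57146204  1.65492145]
12 0 [-0.05126476  0.87068819  1.22818113  0.05420048  1.66889104  1.65049197]
12 0.06 [-0.04474188  0.77165773  1.35370724  0.05790975  1.64212387  1.65460383]
```

Run:
```python
from h import *
F=frame(np.deg2rad(161.5),0);g=np.array([.4489,-.1951,0]);o=toolrot(F,1)
fingers.ungrasp()
robot.move_pose(g+[0,0,.08],o)
print("hit",robot.servo_line(g+[0,0,.0015],.1,guard=8))
st=robot.read_state();print(st["time_s"],st["eef_pos"],st["force"])
fingers.grab();st=robot.read_state();print(st["finger_gap"],st["gripper_force"],st["force"],st["eef_pos"])
robot.servo_line(g+[0,0,.15],.15)
st=robot.read_state();print(st["time_s"],st["finger_gap"],st["force"],st["wrist_torque"])
# to the holder: 100 mm back of home along handle, 9.5 deg over slope, 60 mm up
F=frame(HYAW,PC+np.deg2rad(9.5));p=cr(-96)+F@[.154+.05,0,.0015]+[0,0,.06]
robot.move_pose(p,toolrot(F,1));robot.hold(.3)
st=robot.read_state();print(st["time_s"],st["finger_gap"],st["eef_pos"]-p)
import pickle
out=[]
for n in("top","side"):
    s=snapshot(n);pickle.dump(s,open(n+"1.pkl","wb"));out.append(s["color"][150:350,180:400] if n=="top" else s["color"][110:310,200:420])
cv2.imwrite("pics/held1.png",cv2.resize(np.hstack(out),(792,360),interpolation=cv2.INTER_CUBIC)[...,::-1])
```

```text
hit False
4.05 [ 0.44916312 -0.19522365  0.00179615] [-0.00139687  1.08040543  0.7171194 ]
0.2586638340611435 58.352550734429656 [-0.3050717   1.23219221  4.54693649] [ 0.44903378 -0.19509784  0.00205141]
5.8 0.25595273745079355 [ 0.06267251 -0.04246391 -0.6620631 ] [-0.03936288  0.04339414  0.00926821]
7.2917 0.2587152118105294 [ 9.39985137e-07 -1.04905980e-03  1.64113182e-04]
```

View pics/held1.png

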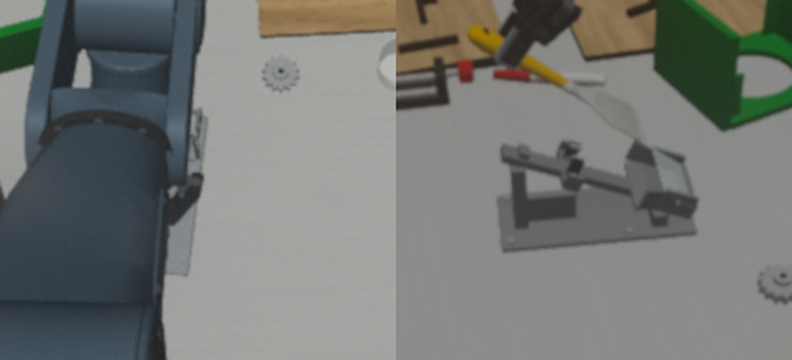

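The top view is hidden by the arm. In the side crop the scraper is held with the blade pointing down-slope, its edge near (640,135), above the guard at (660,180). Next I measure it in the tool's frame using side depth.

Run:
```python
from h import *
import pickle
s=pickle.load(open("side1.pkl","rb"));P=cloud(s);ok=s["depth"]>.1
F=frame(HYAW,PC+np.deg2rad(9.5));o=cr(-96)+F@[.154+.05,0,.0015]+[0,0,.06]-F@[.058,0,.0015]
q=((P-o)@F)*1000
def box(q,x,y,z): return ok&(q[...,0]>x[0])&(q[...,0]<x[1])&(abs(q[...,1])<y)&(q[...,2]>z[0])&(q[...,2]<z[1])
m=biggest(box(q,(-110,-34),45,(-15,20)));b=q[m]
A=np.c_[b[:,0]+70,b[:,1],np.ones(len(b))];k=np.linalg.lstsq(A,b[:,2],rcond=None)[0]
print("blade n",len(b),"plane dz/dx,dz/dy deg",np.degrees(k[:2]),"z at -70",k[2],"res",(b[:,2]-A@k).std(),"x",np.percentile(b[:,0],[0,1,3,10]))
w=b[(b[:,0]<-58)&(b[:,0]>-90)];
for x in range(-95,-50,8):
    c=b[abs(b[:,0]-x)<4];print(x,np.percentile(c[:,1],[1,50,99]).round(1),len(c),"mid",(c[:,1].min()+c[:,1].max())/2)
hsv=cv2.cvtColor(s["color"],cv2.COLOR_RGB2HSV);y=box(q,(-10,110),25,(-15,35))&(hsv[...,1]>120)
h=q[y];print("handle",len(h),"x",h[:,0].min(),h[:,0].max())
for x in(0,10,20,30,80,90):
    c=h[abs(h[:,0]-x)<5]
    if len(c):print(x,"y",c[:,1].min().round(1),c[:,1].max().round(1),"z",c[:,2].min().round(1),c[:,2].max().round(1))
c=((P-CO)@C)*1000
g=ok&(c[...,0]>-110)&(c[...,0]<-35)&(abs(c[...,1])<50)&(c[...,2]>-10)&(c[...,2]<25)&~box(q,(-110,110),45,(-15,40));gg=c[biggest(g)]
print("guard",len(gg),"x",np.percentile(gg[:,0],[0,1,99,100]),"y",np.percentile(gg[:,1],[0,1,99,100]),"z",np.percentile(gg[:,2],[50,99]))
for x in range(-95,-40,8):
    d=gg[abs(gg[:,0]-x)<4];print(x,np.percentile(d[:,1],[1,99]).round(1),np.percentile(d[:,2],[1,99]).round(1))
# rollers / saddle
t=c[ok&(c[...,0]>14)&(c[...,0]<36)&(abs(c[...,1])<35)&(c[...,2]>2)&(c[...,2]<17)];print("clip x",np.percentile(t[:,0],[2,98]),"y",np.percentile(t[:,1],[2,98]),"ztop",np.percentile(t[:,2],98))
t=c[ok&(c[...,0]>60)&(c[...,0]<90)&(abs(c[...,1])<15)&(abs(c[...,2])<6)];print("saddle y",np.percentile(t[:,1],[2,98]),"z",np.percentile(t[:,2],[50,98]),"x",np.percentile(t[:,0],[2,98]))
```

```text
blade n 458 plane dz/dx,dz/dy deg [ 3.72799033 -0.35701124] z at -70 1.2394387543596963 res 0.7734758475426301 x [-95.39180128 -94.16391212 -93.49992441 -88.26393647]
-95 [-23.1   2.4  29.3] 32 mid 2.6528974310744218
-87 [-26.8   1.5  30.8] 59 mid 2.0868115156864118
-79 [-25.6   2.8  29.2] 68 mid 1.3262529028290881
-71 [-23.2   6.5  31. ] 61 mid 4.225613860382568
-63 [-26.3   2.3  29.9] 64 mid 1.7937252464012428
-55 [-25.6   3.8  28.8] 64 mid 1.6301216481799052
handle 395 x -2.8179588018567587 96.84430049554136
0 y 1.2 9.7 z 4.0 10.2
10 y 0.6 11.4 z 3.2 10.9
20 y 1.4 12.0 z 3.0 12.4
30 y 0.8 11.7 z 2.3 13.4
80 y -9.8 16.6 z 3.0 18.6
90 y -4.7 15.1 z 3.4 18.0
guard 1253 x [-102.23675911 -100.70445177  -38.57224373  -35.22986272] y [-40.75116642 -38.73863485  41.36923665  43.15068569] z [10.63615236 23.00729063]
-95 [-34.8  37.6] [-3.5 22.5]
-87 [-35.4  37.6] [-2.3 23.2]
-79 [-33.4  37.7] [-4.4 23.4]
-71 [-34.4  37.3] [-3.6 23.2]
-63 [-34.   36.9] [-2.5 22.8]
-55 [-38.7  39.5] [-3.6 20.2]
-47 [-39.5  41.6] [-6.8 20.5]
clip x [19.04232923 33.6669736 ] y [-25.61751869  31.08947958] ztop 16.333944140380567
saddle y [-7.14636999 11.58447858] z [-3.79459136  2.13704014] x [60.92564179 89.46289863]
```

```bash
cat >> h.py <<'E'
G=np.array([.154,0,.0015])
def pose(ex,ez,deg,dy=0):  # edge at cradle (ex,ez) mm, pitched deg over slope -> TCP
    F=frame(HYAW,PC+np.deg2rad(deg));return cr(ex,dy,ez)+F@G,toolrot(F,1)
def go(ex,ez,deg,v=.1,guard=None):
    p,o=pose(ex,ez,deg);h=robot.servo_line(p,v,rotation=o,guard=guard);st=robot.read_state()
    F=frame(HYAW,PC+np.deg2rad(deg));e=C.T@(np.array(st["eef_pos"])-F@G-CO)*1000
    print((ex,ez,deg),"hit",h,"t",round(st["time_s"],2),"edge~",e.round(1),"f_cradle",(C.T@st["force"]).round(1),"gap",round(st["finger_gap"],3));return h
def pic(name):
    s=snapshot("side");cv2.imwrite(f"pics/{name}.png",cv2.resize(s["color"][130:270,210:410],(800,560),interpolation=cv2.INTER_CUBIC)[...,::-1])
E
python3 - <<'E'
from h import *
go(-38,12,11,.08) or go(-61,6,11,.08,8) or go(-93,3,11,.05,6) or go(-99,3,11,.02,6)
pic("ins1")
E
```

```text
(-38, 12, 11) hit False t 8.17 edge~ [-38.2  -0.   12. ] f_cradle [-0.3  1.2  0.1] gap 0.257
(-61, 6, 11) hit False t 8.62 edge~ [-61.4   0.1   5.7] f_cradle [-1.2 -0.1 -0.4] gap 0.259
(-93, 3, 11) hit False t 9.41 edge~ [-92.9  -0.    2.9] f_cradle [-0.4 -0.6 -0.7] gap 0.255
(-99, 3, 11) hit True t 9.77 edge~ [-96.6   0.1   2.4] f_cradle [ 0.6 -0.1 -1.1] gap 0.255
```

View pics/ins1.png

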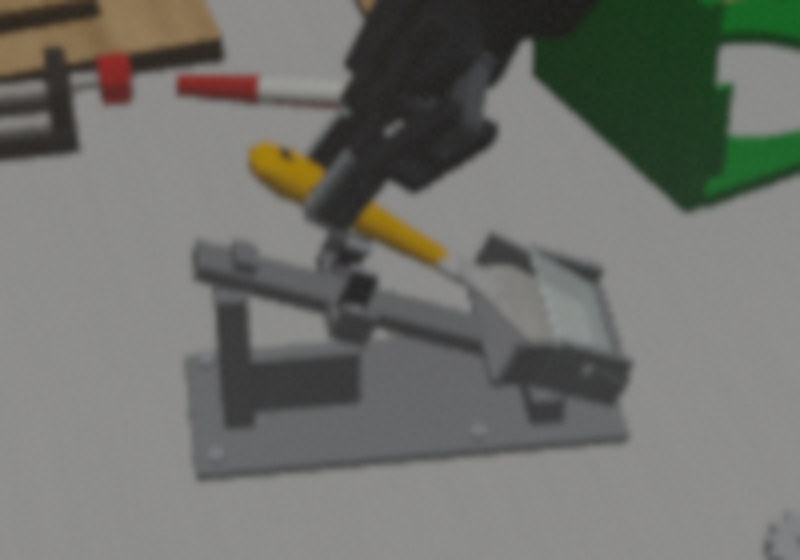

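The blade stopped at the guard's end stop (edge at about −96.6). In the picture it sits inside the guard near (530,300), with the handle raised above the clip (350,270). Now I lower it and press.

Run:
```python
from h import *
for ex,ez,d,g in((-97,1.5,8,10),(-97,.5,5.5,10),(-97,0,4,18),(-97,0,2.5,18),(-97,0,1,22),(-97,0,0,22)):
    if go(ex,ez,d,.025,g):break
robot.hold(.2);print((C.T@robot.read_state()["force"]).round(1))
pic("press1")
```

```text
(-97, 1.5, 8) hit False t 10.3 edge~ [-96.6   0.    1.5] f_cradle [ 2.3 -0.   0.8] gap 0.257
(-97, 0.5, 5.5) hit False t 10.76 edge~ [-96.6   0.    0.6] f_cradle [3.4 0.5 0.1] gap 0.254
(-97, 0, 4) hit False t 11.09 edge~ [-96.6   0.1   0.1] f_cradle [4.5 0.8 0.8] gap 0.256
(-97, 0, 2.5) hit False t 11.4 edge~ [-96.6  -0.   -0.3] f_cradle [ 3.9  0.2 -0.4] gap 0.257
(-97, 0, 1) hit False t 11.71 edge~ [-96.6  -0.   -0.4] f_cradle [ 3.4  0.4 -2.7] gap 0.255
(-97, 0, 0) hit False t 11.97 edge~ [-96.8   0.1   1. ] f_cradle [5.7 0.7 3.3] gap 0.255
[5.  1.4 3.2]
```

View pics/press1.png

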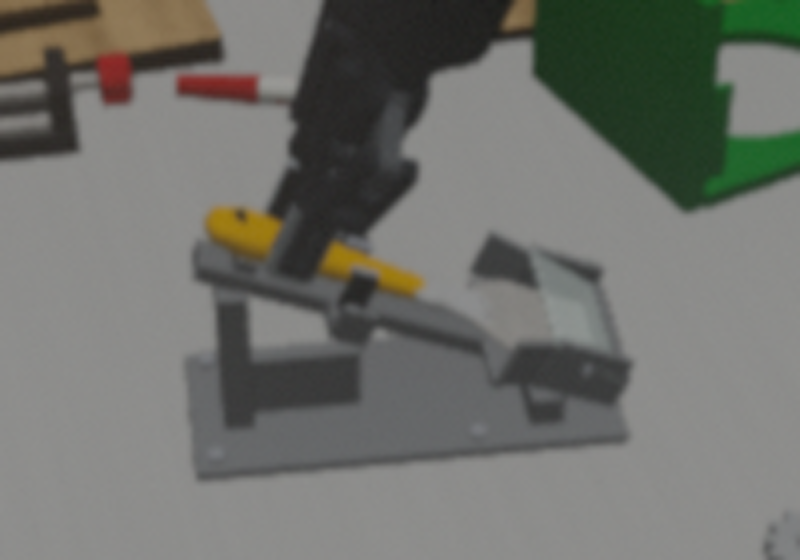

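The handle now lies between the clip arms (355,285) and on the saddle, and the force sign change suggests a snap. I'll release, retreat and check.

Run:
```python
from h import *
import pickle
fingers.ungrasp()
p=np.array(robot.read_state()["eef_pos"]);robot.servo_line(p+C@[0,0,.10],.12)
robot.move_pose([.27,.45,.3],robot.read_state()["ee_rot"]) if 0 else robot.move_joints([.948,.527,1.433,0,1.181,-.178])
st=robot.read_state();print(st["time_s"],st["force"])
a=[]
for n in("side","top"):
    s=snapshot(n);pickle.dump(s,open(n+"2.pkl","wb"))
    r=(240,170,380,260) if n=="side" else (200,190,340,310)
    a.append(cv2.resize(s["color"][r[1]:r[3],r[0]:r[2]],(400,(r[3]-r[1])*400//140),interpolation=cv2.INTER_CUBIC))
    P=cloud(s);c=((P-CO)@C)*1000;ok=s["depth"]>.1;hsv=cv2.cvtColor(s["color"],cv2.COLOR_RGB2HSV)
    y=ok&(hsv[...,1]>120)&(hsv[...,0]>12)&(hsv[...,0]<35)&(c[...,0]>-30)&(c[...,0]<120)&(abs(c[...,1])<30)&(abs(c[...,2])<45);h=c[y]
    print(n,"handle x",h[:,0].min(),h[:,0].max())
    for x in(0,15,45,60,75,85):
        d=h[abs(h[:,0]-x)<5]
        if len(d):print(x,"y",d[:,1].min().round(1),d[:,1].max().round(1),"ztop",np.percentile(d[:,2],95).round(1),"expect",round(9+7*(x+6)/64,1))
H=max(i.shape[0] for i in a);a=[cv2.copyMakeBorder(i,0,H-i.shape[0],0,0,cv2.BORDER_CONSTANT) for i in a]
cv2.imwrite("pics/rel1.png",np.hstack(a)[...,::-1])
```

```text
15.9 [-0.32840666  0.70222422 -0.01069336]
side handle x -2.4190691399040536 95.77940425382187
0 y -1.4 9.2 ztop 11.9 expect 9.7
15 y -0.4 14.6 ztop 12.8 expect 11.3
45 y -1.9 13.1 ztop 16.1 expect 14.6
60 y -2.7 13.9 ztop 17.4 expect 16.2
75 y -2.0 16.8 ztop 19.1 expect 17.9
85 y -2.3 14.6 ztop 18.6 expect 19.0
top handle x -5.748688688469162 96.38902836469194
0 y -6.4 5.3 ztop 12.9 expect 9.7
15 y -8.0 5.9 ztop 12.2 expect 11.3
45 y -11.4 8.8 ztop 16.4 expect 14.6
60 y -11.4 10.3 ztop 17.0 expect 16.2
75 y -12.9 10.7 ztop 18.5 expect 17.9
85 y -12.4 11.4 ztop 19.5 expect 19.0
```

View pics/rel1.png

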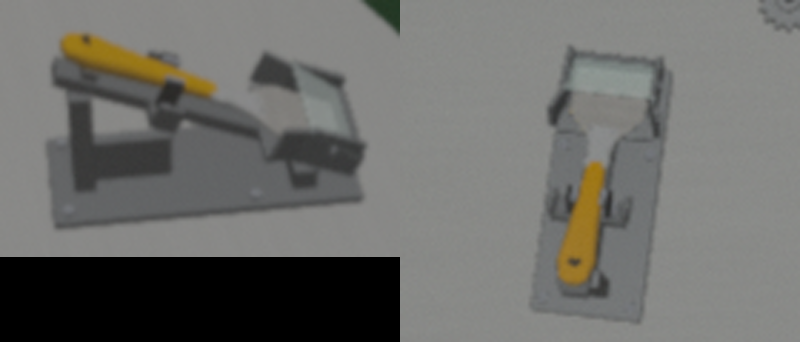

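The final picture shows the handle flat on the saddle and between the clip arms, in both the side crop (165,90) and the top crop (590,205), with the blade inside the guard. Handle heights are parallel to the slope, and the butt measures cradle x ≈ 96 mm in both views, which means the blade is home.

```bash
python3 -c "
from h import *
print(robot.job_done())"
```

```text
the job is handed in; nothing more can be done
None
```

The scraper is back in its holder and the job is handed in: the blade is against the guard's end stop, the handle is pressed into the clip, and it lies flat along the cradle. I judged the snap from the wrist force and the handle heights, since the roller positions can't be read directly.

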